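# Aim the swivel mirror at the righted bottle and hold it

## Robot

A 6-joint arm with a two-finger parallel gripper is mounted at the origin on a cart in front of the work surface, level with it; the furniture and walls round the work are solid. World frame = base frame: x ahead of the robot, y to its left, z up, the work surface at z = 0. Lengths are in m, angles in rad, forces in N, time in s.
With the tool pointing down it reaches from about 0.325 to 0.775 m from the base axis. Payload 5.5 kg.
Tool frame: the origin (TCP) lies midway between the tips of the shut fingers; the grasp point (between the pads) lies 19 mm behind it; z points along the fingers, y is the line along which they close (so a half turn about z gives the same grasp; the last joint's range is limited). The gripper opens to 88 mm and grips with 3 to 60 N. Pads are 20 mm wide; open, the fingers measure 115 mm over their backs; the gripper's body (75 mm by 178 mm) begins 61 mm behind the grasp point.
Start: joints at [1.272, 0.091, 1.231, -0, 1.82, -0.057], TCP at [0.144, 0.583, 0.223] pointing down, gripper open.
Joint ranges: [-2.87, 2.87], [-0.86, 2.18], [0.17, 2.46], [-1.51, 4.65], [0.06, 2.69], [-2.65, 2.65]. Speed limits (rad/s): [2.57, 2.57, 3.01, 3.14, 3.14, 3.14].

## Interface

Orientations are given as a unit quaternion [w, x, y, z].
In Python, from station import ctrl gives the robot as it stands.
- The arm moves only by the tool play_rows, never from a script. Its argument "rows" is text: rows parted by semicolons, each of 5 numbers parted by spaces: the opening, from 0 (shut) to 1 (fully open), then the shift along the tool's x, y, z normalised to -1 to 1, where 1 is 0.6 m, then the turn about the tool's z normalised to -1 to 1, where 1 is 60 degrees. A call has 1 to 8 rows; each row is the pose to reach, as a shift and turn from the pose commanded when the call began, along the tool's axes at that moment; what a row does not reach only later rows make up. A row lasts 1/10 s, in which the tool goes at most 50 mm and 8.59 degrees, less where a joint would pass 70% of its speed; a pose out of reach is approached as far as the arm can. A call with a number of a shift or a turn outside -1 to 1 is refused whole. A call with a gripper value outside its range is refused whole. The fingers move at their own pace and stop on an object; the grip force is fixed at half the most. Time passes only in rows, so rows that repeat a pose let the fingers close. It gives the time, the measured TCP pose, the force, the opening and the grip force at its end, in the units of the state.
- ctrl.observe(): the state, without advancing time (a new reading comes with each control period).
- ctrl.capture(name): name is "side" or "top" or "wrist"; returns a dict with "image" (400x640x3 uint8, red, green, blue), "camera_matrix" (3x3 intrinsics, pixels), "position" and "rotation" of the camera in the world; the wrist camera has in their place "hand_eye" (4x4, takes a point from camera to tool coordinates, whose origin is the TCP and whose axes are the flange's). Camera axes: x right, y down, z forward; pixel columns grow to the right and rows downward; lengths in m; the calibration is good to about 2 mm. A picture is of the moment at which its call begins: read the wrist's pose just before it. There is no depth.
- ctrl.hand_in(): hands the job in; it is judged then, once.
Trained networks look in a picture, given as the dict that the camera call returned (one of the last four; its "shot" number tells which), for a name from the list of things; names that differ only in an ending like _2 or _b are one class to them, and where a whole thing is asked for, a point or a joint stands for the part that bears it (a point fixed in the world has none). Each returns a list of dicts, best first, with "p" (0 to 1); they miss things now and then, are a little off and sometimes report something else, mostly with a low value. They report only what shows in the picture. A call takes as long as a camera call. They do not tell look-alikes from the thing itself.
- ctrl.cut_out(picture, thing): "region" (400x640 bool, what is visible of it) and "uv" ([column, row] in pixels, amid what is visible of it).
- ctrl.place_of(picture, thing): "uv" ([column, row] in pixels: a listed point, or the origin of a listed thing).
The state is a dict: "clock": time; "qpos": joint angles; "qvel": joint speeds; "effort": joint torques, N m; "eef_pos": TCP position; "ee_rot": TCP orientation; "force": force on the tool from outside, world axes, zero at the start; "ft_torque": the same for the moment, N m; "width": finger opening in m; "grip_force": force on a finger pad.
Only numpy, scipy, OpenCV 4.12 (cv2) and the standard library are available. Lean on these libraries where they do the work, as an engineer would, in place of code of your own. Each camera call takes 0.05 s, during which the arm holds its last target. There are 200 camera calls.

## Task

Stand the fallen dropper bottle upright on the middle of the round blue mat and let go of it. Then turn the sprung mirror (it has a red knob on top) until the bench camera in front of it sees the bottle in the mirror, in the middle of its view, and finish holding the mirror still at that angle: do not let go, it would spring back. Leave the bottle standing on the mat and do not disturb the two dental casts and the felt wheel.

Things in the scene. Friction and masses are not known exactly. Their poses are not given: they have to be found in the camera images.
- bottle: brown dropper bottle, black dropper cap, 102 mm long: body 33 mm in diameter for the first 70 mm from the base, neck and cap 24 mm to 77 mm, then a rubber bulb 13 mm in diameter. About 0.07 kg. Origin: centre of its base; z axis runs from base to bulb. Starts lying on its side on the worktop (axis 16 mm up), bulb pointing to the robot's left, within about 0.7 rad
- mat: round blue mat with a white disc in its middle, 80 mm in diameter and 3 mm thick, fixed to the worktop; origin: centre of its underside. The bottle is to stand on it
- view_stand: aluminium base plate 66 mm wide and 215 mm long, fixed to the worktop, that carries a small black bench camera (88 mm high overall) and the swivel mirror. Origin: on the worktop straight under the mirror's vertical axis. The camera stands 130 mm from that axis on the stand's -x side (towards the robot) and looks along the stand's +x at the mirror
- mirror_head: upright flat mirror 64 mm wide, 50 mm high (centre 66 mm up) in a white frame, turning about a vertical axis in the mirror's face. Origin: on that axis at worktop height; z up, +x the way the mirror faces. At rest it faces the camera squarely; it turns anticlockwise seen from above, towards the mat's side, by up to 1.5 rad. A weak spring (0.12 N m per rad) turns it back when let go
- knob (a point): centre of the red bar knob on top of the mirror, on its axis, 112 mm above the worktop: 32 mm long along the mirror's width, 10 mm thick along the mirror's facing direction, 28 mm high (from 98 to 126 mm). The mirror's frame, 6 mm thick with its top at 94 mm, lies beneath it. It turns with the mirror
- lens (a point): centre of the front of the bench camera's lens, 66 mm above the worktop, 90 mm from the mirror's axis. The camera sees a thing in the middle of its view when, from above, the mirror's facing direction halves the angle between the directions from the mirror's axis to the lens and to the thing
- view_mark (a point): a point, not a visible thing: it lies 150 mm from the mirror's axis and 66 mm above the worktop in the middle of what the camera sees in the mirror. Its x axis points away from the mirror along the reflected line of sight; it goes round the axis twice as fast as the mirror turns
- white_cast: white plaster dental cast, 53x71x27 mm, a bystander; origin: centre of its underside
- pink_cast: yellow dental cast with a pink denture base, 53x71x27 mm, a bystander; origin: centre of its underside
- felt: cream felt polishing wheel, 51 mm in diameter and 14 mm thick, lying flat, a bystander; origin: centre of its underside
Not all that is in view belongs to the job. Of the things that look like the mat, the larger one is meant.

How it is judged:
By the outcome, as a careful person would: the job done as asked, in the order asked, and still so for the second after the job is handed in, while the arm keeps its last pose, push and grip.
It also fails if it takes over 51 s, if anything falls off the work surface, if the arm or the gripper's body presses on something with over 40 N, if the wrist force passes 120 N, or if a joint passes its speed limit or range.

## Working session

There is one attempt and no reset: what is moved stays moved. The work goes in short steps, Python scripts to look and compute and a tool call to move; the robot and the scene stay as the last step left them, time stands still between calls to the robot, and variables do not carry over. Pictures are saved under pics/ and viewed, at most 11 in all, crops included, and the job is handed in when it is done.

Besides the shell and the picture viewer there is one more tool, called after ">>>" as name(argument=value, ...), one argument or row to a line, values as JSON. play_rows: Moves the arm, as the interface text tells. Its arguments: {"type":"object","properties":{"rows":{"type":"string"}},"required":["rows"]}

```bash
mkdir -p pics; ls; cat > h.py <<'E'
import numpy as np, cv2, json
from station import ctrl
from scipy.spatial.transform import Rotation as R
def rot(q): return R.from_quat([q[1],q[2],q[3],q[0]]).as_matrix()
def cap(n):
    s=ctrl.observe(); p=ctrl.capture(n)
    if n=='wrist':
        T=np.eye(4);T[:3,:3]=rot(s['ee_rot']);T[:3,3]=s['eef_pos']
        C=T@np.array(p['hand_eye']); p['C']=C
    else:
        C=np.eye(4);C[:3,:3]=np.array(p['rotation']);C[:3,3]=p['position'];p['C']=C
    return p
def onplane(p,uv,z):
    K=np.array(p['camera_matrix']);d=p['C'][:3,:3]@np.linalg.inv(K)@[uv[0],uv[1],1];o=p['C'][:3,3]
    return o+d*(z-o[2])/d[2]
def proj(p,X):
    K=np.array(p['camera_matrix']);c=p['C'][:3,:3].T@(np.array(X)-p['C'][:3,3]);u=K@c;return u[:2]/u[2]
def save(p,n): cv2.imwrite('pics/'+n,cv2.cvtColor(p['image'],cv2.COLOR_RGB2BGR))
E
python3 - <<'E'
from h import *
np.set_printoptions(precision=4,suppress=True)
s=ctrl.observe();print(s)
Z=dict(bottle=.016,mat=0,view_stand=0,knob=.112,mirror_head=0,lens=.066,white_cast=0,pink_cast=0,felt=0)
for n in('top','side'):
    p=cap(n);save(p,n+'0.png');print(n,p['C'])
    for t,z in Z.items():
        for r in ctrl.place_of(p,t)[:2]: print(t,r['p'],r['uv'],onplane(p,r['uv'],z))
E
```

```text
pics
{'clock': 0.0, 'qpos': array([ 1.2723,  0.0918,  1.2319, -0.0001,  1.8198, -0.0567]), 'qvel': array([ 0.0006,  0.002 , -0.0026,  0.0022,  0.0011,  0.001 ]), 'effort': array([  0.0012, -44.6439, -40.646 ,   0.0696,   0.0292,  -0.0002]), 'eef_pos': array([0.1436, 0.5823, 0.2215]), 'ee_rot': array([-0.0001,  0.1206,  0.9927, -0.0009]), 'force': array([-0.1125, -0.0871,  0.5607]), 'ft_torque': array([-0.015 , -0.0268,  0.0116]), 'grip_force': 0.0, 'width': 0.08795261828036394}Traceback (most recent call last):
  File "<stdin>", line 6, in <module>
  File "h.py", line 11, in cap
    C=np.eye(4);C[:3,:3]=np.array(p['rotation']);C[:3,3]=p['position'];p['C']=C
                ~^^^^^^^
ValueError: could not broadcast input array from shape (4,) into shape (3,3)
```

```bash
sed -i "s/C\[:3,:3\]=np.array(p\['rotation'\])/C[:3,:3]=rot(p['rotation'])/" h.py
python3 - <<'E'
from h import *
np.set_printoptions(precision=4,suppress=True)
Z=dict(bottle=.016,mat=0,view_stand=0,knob=.112,mirror_head=0,lens=.066,white_cast=0,pink_cast=0,felt=0)
for n in('top','side'):
    p=cap(n);save(p,n+'0.png');print(n,p['C'])
    for t,z in Z.items():
        for r in ctrl.place_of(p,t)[:2]: print(t,r['p'],r['uv'],onplane(p,r['uv'],z))
E
```

```text
top [[ 0.0099 -0.9962  0.0868  0.3953]
 [-0.9998 -0.0115 -0.0177 -0.0484]
 [ 0.0186 -0.0866 -0.9961  1.3274]
 [ 0.      0.      0.      1.    ]]
bottle 0.53 [417.6, 178.0] [ 0.5644 -0.3635  0.016 ]
mat 0.98 [328.7, 184.7] [ 0.5429 -0.0985  0.    ]
mat 0.63 [294.3, 191.3] [0.5217 0.0046 0.    ]
view_stand 0.88 [251.0, 165.4] [0.5985 0.1361 0.    ]
knob 0.55 [246.9, 157.5] [0.6033 0.1323 0.112 ]
mirror_head 0.51 [253.5, 167.3] [0.5929 0.1284 0.    ]
lens 0.84 [252.9, 192.9] [0.5095 0.1196 0.066 ]
white_cast 0.85 [176.4, 220.7] [0.43   0.3531 0.    ]
pink_cast 0.86 [320.7, 245.3] [ 0.3614 -0.0762  0.    ]
felt 0.6 [460.4, 208.5] [ 0.4756 -0.4959  0.    ]
side [[ 0.9995 -0.0123  0.0292  0.4192]
 [-0.0289 -0.7363  0.6761 -1.1539]
 [ 0.0132 -0.6766 -0.7363  1.2766]
 [ 0.      0.      0.      1.    ]]
bottle 0.81 [352.8, 280.9] [ 0.5507 -0.3763  0.016 ]
bottle 0.37 [337.1, 217.3] [ 0.5135 -0.1137  0.016 ]
mat 0.81 [338.3, 219.1] [ 0.5186 -0.1089  0.    ]
mat 0.58 [338.7, 191.7] [0.5269 0.0252 0.    ]
view_stand 0.85 [354.9, 173.0] [0.5959 0.1246 0.    ]
view_stand 0.26 [351.4, 280.7] [ 0.5479 -0.3656 -0.    ]
knob 0.41 [361.3, 153.4] [0.6123 0.1161 0.112 ]
lens 0.71 [333.7, 163.1] [0.5098 0.1132 0.066 ]
white_cast 0.65 [309.4, 139.5] [0.4181 0.3281 0.    ]
pink_cast 0.63 [295.5, 208.3] [ 0.3642 -0.055   0.    ]
felt 0.59 [326.4, 318.0] [ 0.4631 -0.4942  0.    ]
felt 0.25 [356.0, 174.6] [0.5996 0.1156 0.    ]
```

View pics/top0.png

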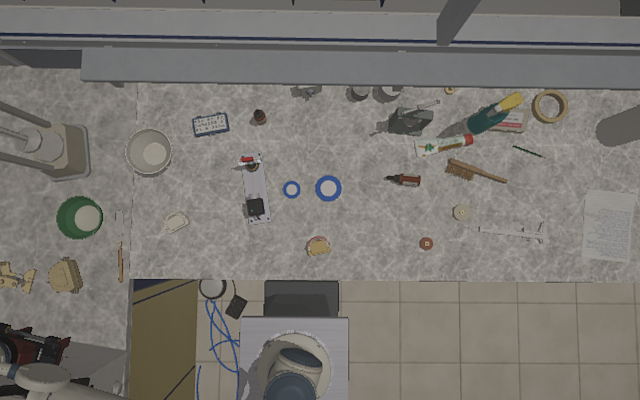

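View pics/side0.png

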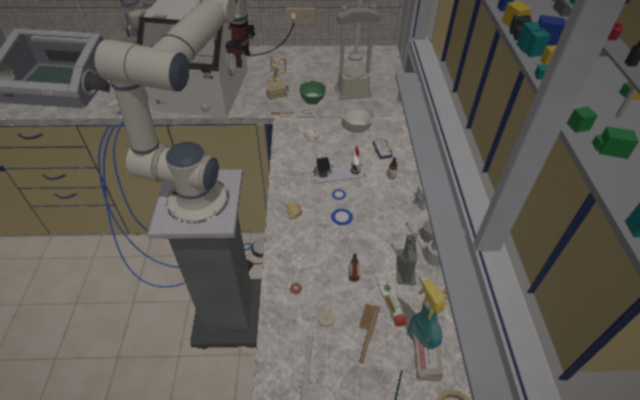

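The top view shows the mat at (328,188) with its smaller look-alike at (292,189), the bottle at (405,181) with its bulb pointing left, and the stand at (255,190) with the mirror at its upper end. The side view agrees. I'll head for the bottle now.

>>> play_rows(
  rows="1 -0.416 -0.521 0 1;1 -0.416 -0.521 0 1;1 -0.416 -0.521 0 1;1 -0.416 -0.521 0 1;1 -0.416 -0.521 0 1;1 -0.416 -0.521 0 1;1 -0.416 -0.521 0 1;1 -0.416 -0.521 0 1",
)

```text
clock: 1.85
eef_pos: [0.3114, 0.2175, 0.2229]
ee_rot: [0.0, 0.602, 0.798, 0.001]
force: [0.9, 0.3, -0.0]
width: 0.0874
grip_force: 0.0
```

```bash
cat >> h.py <<'E'
def go(X,yaw_deg=None):
    """shift (normalised, tool axes) and turn to bring TCP to X with tool y at world angle yaw"""
    s=ctrl.observe();M=rot(s['ee_rot']);d=M.T@(np.array(X)-s['eef_pos'])
    y=np.degrees(np.arctan2(M[1,1],M[0,1]));t=0 if yaw_deg is None else -(yaw_deg-y)
    print('at',s['eef_pos'].round(4),'yaw',round(y,1),'t',s['clock'],'shift',(d/.6).round(4),'turn',round(t/60,3),'dist',np.linalg.norm(d).round(3))
E
python3 -c "
from h import *
go([.45,-.32,.25],0)"
```

```text
at [0.3114 0.2175 0.2229] yaw 15.9 t 1.85 shift [-0.9249 -0.0238 -0.0454] turn 0.266 dist 0.556
```

>>> play_rows(
  rows="1 -0.72 -0.02 -0.045 0.27;1 -0.72 -0.02 -0.045 0.27;1 -0.72 -0.02 -0.045 0.27;1 -0.72 -0.02 -0.045 0.27;1 -0.72 -0.02 -0.045 0.27;1 -0.72 -0.02 -0.045 0.27;1 -0.72 -0.02 -0.045 0.27;1 -0.72 -0.02 -0.045 0.27",
)

```text
clock: 2.65
eef_pos: [0.4115, -0.1694, 0.248]
ee_rot: [0.001, 0.708, 0.707, 0.0]
force: [1.7, 1.1, -0.4]
width: 0.088
grip_force: 0.0
```

```bash
python3 - <<'E'
from h import *
np.set_printoptions(precision=4,suppress=True)
p=cap('wrist');save(p,'w1.png');print(p['C'])
for t,z in dict(bottle=.016,mat=0).items():
    for r in ctrl.place_of(p,t)[:2]: print(t,r['p'],r['uv'],onplane(p,r['uv'],z))
r=ctrl.cut_out(p,'bottle')
for q in r[:1]:
    m=q['region'];v,u=np.nonzero(m);P=np.array([onplane(p,(a,b),.016)[:2] for a,b in zip(u[::5],v[::5])])
    c=P.mean(0);w,V=np.linalg.eigh(np.cov((P-c).T));a=V[:,1]*np.sign(V[1,1]);k=(P-c)@a
    print(q['p'],'base',c+a*k.min(),'tip',c+a*k.max(),'len',np.ptp(k),'axis ang',np.degrees(np.arctan2(a[1],a[0])))
go([.555,-.29,.15])
E
```

```text
[[ 1.     -0.0029  0.0013  0.4116]
 [-0.0025 -0.9644 -0.2646 -0.0973]
 [ 0.002   0.2646 -0.9644  0.4102]
 [ 0.      0.      0.      1.    ]]
mat 0.66 [353.7, 394.0] [ 0.46   -0.4999  0.    ]
0.59 base [ 0.5707 -0.2789] tip [ 0.5648 -0.2681] len 0.012250386141021793 axis ang 118.31406303358753
at [ 0.4113 -0.168   0.2472] yaw -0.2 t 2.85 shift [-0.2027  0.2404  0.1615] turn 0.0 dist 0.212
```

View pics/w1.png

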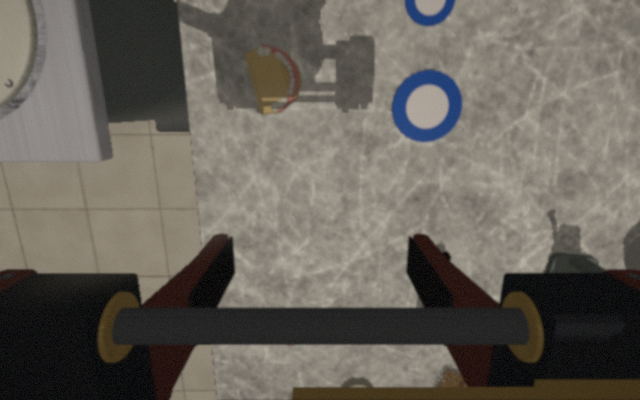

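Image up is +y. The mat is at (427,105), the small look-alike is above it, and the pink cast is at (272,80) in the arm's shadow. The bottle is hidden behind the right finger, so I'll move further to -y.

>>> play_rows(
  rows="1 -0.4 0.2 0 0;1 -0.4 0.2 0 0;1 -0.4 0.2 0 0;1 -0.4 0.2 0 0;1 -0.4 0.2 0 0;1 -0.4 0.2 0 0;1 -0.4 0.2 0 0",
)

```text
clock: 3.55
eef_pos: [0.5322, -0.4073, 0.2456]
ee_rot: [-0.001, 0.707, 0.707, -0.0]
force: [0.6, -0.6, -0.6]
width: 0.0875
grip_force: 0.0
```

```bash
python3 - <<'E'
from h import *
np.set_printoptions(precision=4,suppress=True)
p=cap('wrist');save(p,'w2.png')
for t,z in dict(bottle=.016,mat=0).items():
    for r in ctrl.place_of(p,t)[:2]: print(t,r['p'],r['uv'],onplane(p,r['uv'],z))
r=ctrl.cut_out(p,'bottle')
for q in r[:1]:
    m=q['region'];v,u=np.nonzero(m);P=np.array([onplane(p,(a,b),.016)[:2] for a,b in zip(u[::5],v[::5])])
    c=P.mean(0);w,V=np.linalg.eigh(np.cov((P-c).T));a=V[:,1]*np.sign(V[1,1]);k=(P-c)@a
    b=c+a*k.min();print(q['p'],'base',b,'tip',c+a*k.max(),'len',np.ptp(k),'axis ang',np.degrees(np.arctan2(a[1],a[0])))
    t=c+a*k.max();g=t-a*.009;print('grip',g); go([*g,.06],np.degrees(np.arctan2(a[1],a[0]))-90)
# mat from earlier shot, and from this
hand=p['hand_eye']
T=np.eye(4);T[:3,:3]=rot([.001,.708,.707,0]);T[:3,3]=[.4113,-.168,.2472]
p['C']=T@np.array(hand);print('mat old shot',onplane(p,(427,105),.003))
E
```

```text
bottle 0.76 [344.3, 139.6] [ 0.5593 -0.3703  0.016 ]
0.83 base [ 0.5582 -0.3693] tip [ 0.5664 -0.2678] len 0.10176091442737861 axis ang 85.36265388020396
grip [ 0.5657 -0.2768]
at [ 0.5315 -0.4053  0.2491] yaw 0.1 t 3.75 shift [0.2142 0.0568 0.315 ] turn 0.078 dist 0.231
mat old shot [ 0.5332 -0.0946  0.003 ]
```

View pics/w2.png

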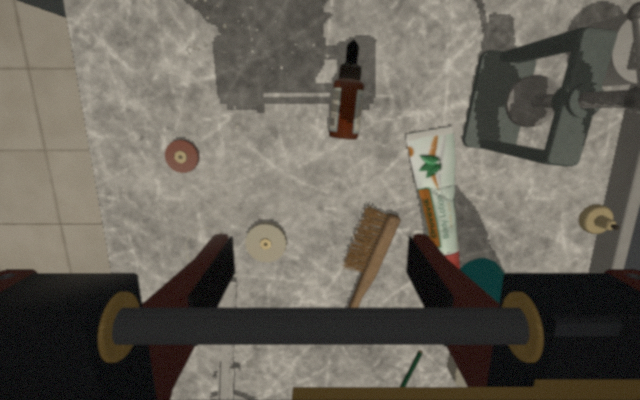

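The bottle lies at (345,95): base at (345,135), bulb tip at (353,42). Its measured length is 101.8 mm against 102 mm, so the measurement is good. Next I'll go above the bulb.

>>> play_rows(
  rows="0.5 0.214 0.057 0.2 0.078;0.5 0.214 0.057 0.3 0.078;0.5 0.214 0.057 0.315 0.078;0.5 0.214 0.057 0.315 0.078;0.5 0.214 0.057 0.315 0.078;0.5 0.214 0.057 0.315 0.078",
)

```text
clock: 4.35
eef_pos: [0.5634, -0.2741, 0.0543]
ee_rot: [-0.004, 0.734, 0.679, -0.001]
force: [-0.8, -0.2, -0.5]
width: 0.0453
grip_force: 0.0
```

```bash
python3 -c "
from h import *
go([.5657,-.2768,.005],-4.6)"
```

```text
at [ 0.5634 -0.2741  0.0543] yaw -4.5 t 4.35 shift [-0.0046  0.0048  0.0821] turn 0.002 dist 0.049
```

>>> play_rows(
  rows="0.5 -0.003 0.003 0.06 0;0.5 -0.003 0.003 0.08 0;0.5 -0.003 0.003 0.08 0;0 -0.003 0.003 0.08 0;0 -0.003 0.003 0.08 0;0 -0.003 0.003 0.08 0;0 -0.003 0.003 0.08 0;0 -0.003 0.003 0.08 0",
)

```text
clock: 5.15
eef_pos: [0.5675, -0.281, 0.0113]
ee_rot: [0.0, 0.736, 0.677, 0.0]
force: [0.0, 0.8, 1.2]
width: 0.012
grip_force: 30.0
```

>>> play_rows(
  rows="0 0 0 -0.04 0;0 0 0 -0.08 0;0 0 0 -0.12 0;0 0 0 -0.16 0;0 0 0 -0.2 0;0 0 0 -0.2 0;0 0 0 -0.2 0;0 0 0 -0.2 0",
)

```text
clock: 5.95
eef_pos: [0.5665, -0.2804, 0.1283]
ee_rot: [-0.001, 0.736, 0.677, -0.0]
force: [-0.9, 0.5, -0.8]
width: 0.0121
grip_force: 30.0
```

```bash
python3 - <<'E'
from h import *
print(ctrl.observe()['width'])
p=cap('wrist');q=cap('side');a=p['image'][:, 80:560];
u=proj(q,ctrl.observe()['eef_pos']).astype(int);print(u)
b=cv2.resize(q['image'][u[1]-50:u[1]+60,u[0]-50:u[0]+50],None,fx=3.2,fy=3.636)
save({'image':np.hstack([a,b[:400]])},'w3.png')
E
```

```text
0.01206736068244241
[357 235]
```

View pics/w3.png

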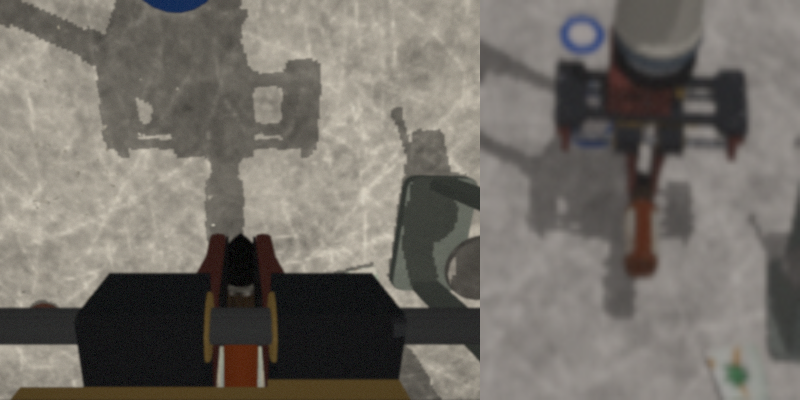

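The bottle hangs from the fingers and is clear of the table. I'll work out its tilt from where its base falls in the side view, about (357,259).

```bash
python3 - <<'E'
from h import *
q=cap('side')
for a in range(0,91,15):
    r=np.radians(a);print(a,proj(q,[.5665-.007*np.cos(r),-.2804-.089*np.cos(r),.134-.089*np.sin(r)]).round(1))
r=ctrl.cut_out(q,'bottle')[:1]
for x in r:
    v,u=np.nonzero(x['region']);print(x['p'],u.min(),u.max(),v.min(),v.max())
E
```

```text
0 [357.9 257.8]
15 [357.4 261.3]
30 [356.9 262.8]
45 [356.6 262.4]
60 [356.3 260. ]
75 [356.1 256. ]
90 [356.  250.7]
0.63 352 362 233 261
```

```bash
python3 - <<'E'
from h import *
q=cap('wrist')
for a in range(0,91,15):
    r=np.radians(a);d=np.array([-.08*np.cos(r),-np.cos(r),-np.sin(r)]);g=np.array([.5665,-.2804,.134])
    print(a,'tip',proj(q,g-.013*d).round(),'cap',proj(q,g+.015*d).round(),'shoulder',proj(q,g+.025*d).round(),'base',proj(q,g+.089*d).round())
E
```

```text
0 tip [319. 233.] cap [319. 285.] shoulder [319. 303.] base [320. 404.]
15 tip [319. 236.] cap [319. 281.] shoulder [319. 295.] base [320. 370.]
30 tip [319. 241.] cap [319. 275.] shoulder [319. 285.] base [320. 336.]
45 tip [319. 248.] cap [319. 268.] shoulder [319. 274.] base [320. 302.]
60 tip [319. 255.] cap [319. 261.] shoulder [319. 262.] base [320. 270.]
75 tip [319. 263.] cap [319. 253.] shoulder [319. 251.] base [320. 238.]
90 tip [319. 270.] cap [319. 246.] shoulder [319. 239.] base [320. 207.]
```

The bottle stays horizontal: the body reaches row 400 in the wrist view, which puts the tilt near 0°. I'll lower it close to the table and see whether the grip can be eased so it pivots under its own weight.

>>> play_rows(
  rows="0 0 0 0.08 0;0 0 0 0.16 0;0 0 0 0.175 0;0 0 0 0.175 0;0.1 0 0 0.175 0;0.1 0 0 0.175 0;0.1 0 0 0.175 0",
)

```text
clock: 6.9
eef_pos: [0.5686, -0.2816, 0.0285]
ee_rot: [0.002, 0.736, 0.677, 0.001]
force: [0.8, -0.1, -0.1]
width: 0.0121
grip_force: 30.0
```

>>> play_rows(
  rows="0.128 0 0 0 0;0.128 0 0 0 0;0.128 0 0 0 0",
)

```text
clock: 7.2
eef_pos: [0.5673, -0.2808, 0.0259]
ee_rot: [0.0, 0.736, 0.677, 0.0]
force: [0.2, 0.1, -0.2]
width: 0.0118
grip_force: 30.0
```

>>> play_rows(
  rows="0.134 0 0 0 0;0.134 0 0 0 0",
)

```text
clock: 7.4
eef_pos: [0.5672, -0.2808, 0.0255]
ee_rot: [-0.0, 0.736, 0.677, -0.0]
force: [1.4, -0.3, -0.3]
width: 0.0123
grip_force: 18.6
```

>>> play_rows(
  rows="0.138 0 0 0 0;0.138 0 0 0 0",
)

```text
clock: 7.6
eef_pos: [0.5672, -0.2808, 0.0255]
ee_rot: [-0.0, 0.736, 0.677, -0.0]
force: [0.5, -0.2, 0.1]
width: 0.0124
grip_force: 11.2
```

The grip force grades smoothly with the opening. I'll keep easing it.

>>> play_rows(
  rows="0.141 0 0 0 0;0.141 0 0 0 0",
)

```text
clock: 7.8
eef_pos: [0.5672, -0.2808, 0.0255]
ee_rot: [-0.0, 0.736, 0.677, -0.0]
force: [0.3, -0.5, -0.3]
width: 0.0125
grip_force: 6.2
```

>>> play_rows(
  rows="0.141 0 0 -0.02 0;0.141 0 0 -0.04 0;0.141 0 0 -0.06 0;0.141 0 0 -0.06 0;0.141 0 0 -0.06 0",
)

```text
clock: 8.3
eef_pos: [0.5676, -0.281, 0.0626]
ee_rot: [0.001, 0.736, 0.677, 0.0]
force: [-0.2, 0.1, -1.0]
width: 0.0125
grip_force: 6.4
```

```bash
cat >> h.py <<'E'
def tilt():
    q=cap('side');s=ctrl.observe();g=s['eef_pos']+[0,0,.0055]
    for x in ctrl.cut_out(q,'bottle')[:1]:
        v,u=np.nonzero(x['region']);print('p',x['p'],'u',u.min(),u.max(),'v',v.min(),v.max())
    for a in range(0,91,15):
        r=np.radians(a);M=rot(s['ee_rot']);h=M[:,0]*np.sign(-M[1,0]);d=h*np.cos(r)-np.array([0,0,np.sin(r)]);n=h*np.sin(r)+np.array([0,0,np.cos(r)])
        e=[proj(q,g+.089*d+k*.0165*n)[1] for k in(-1,1)]
        print(a,'vmax',round(max(e),1))
E
python3 -c "
from h import *
tilt()
w=cap('wrist')
for x in ctrl.cut_out(w,'bottle')[:1]:
    v,u=np.nonzero(x['region']);print('wrist',x['p'],u.min(),u.max(),v.min(),v.max())"
```

```text
p 0.49 u 351 361 v 245 274
0 vmax 273.0
15 vmax 275.0
30 vmax 274.9
45 vmax 275.2
60 vmax 273.9
75 vmax 271.0
90 vmax 266.5
wrist 0.64 295 345 235 387
```

>>> play_rows(
  rows="0.1425 0 0 0 0;0.1425 0 0 0 0;0.1425 0 0 0 0",
)

```text
clock: 8.8
eef_pos: [0.5671, -0.2807, 0.0614]
ee_rot: [-0.0, 0.736, 0.677, -0.0]
force: [0.3, 0.3, 0.5]
width: 0.0126
grip_force: 3.8
```

```bash
python3 -c "
from h import *
w=cap('wrist')
for x in ctrl.cut_out(w,'bottle')[:1]:
    v,u=np.nonzero(x['region']);print('wrist',x['p'],u.min(),u.max(),v.min(),v.max())"
```

```text
wrist 0.83 306 335 250 307
```

At 3.8 N the bottle has swung to about 45°. I'll lift it now so it hangs straight.

>>> play_rows(
  rows="0.1425 0 0 -0.02 0;0.1425 0 0 -0.04 0;0.1425 0 0 -0.06 0;0.1425 0 0 -0.08 0;0.1425 0 0 -0.1 0;0.1425 0 0 -0.1 0;0.1425 0 0 -0.1 0;0.1425 0 0 -0.1 0",
)

```text
clock: 9.7
eef_pos: [0.5669, -0.2806, 0.1207]
ee_rot: [-0.001, 0.736, 0.677, -0.0]
force: [0.8, -0.4, -0.6]
width: 0.0129
grip_force: 3.8
```

```bash
python3 - <<'E'
from h import *
w=cap('wrist')
for x in ctrl.cut_out(w,'bottle')[:1]:
    v,u=np.nonzero(x['region']);print('wrist',x['p'],u.min(),u.max(),v.min(),v.max())
tilt()
q=cap('side');u=proj(q,ctrl.observe()['eef_pos']).astype(int)
b=cv2.resize(q['image'][u[1]-50:u[1]+60,u[0]-50:u[0]+50],None,fx=3.2,fy=3.636)
save({'image':np.hstack([w['image'][:,80:560],b[:400]])},'w4.png')
E
```

```text
wrist 0.88 305 336 227 290
p 0.63 u 351 362 v 235 261
0 vmax 262.4
15 vmax 264.5
30 vmax 264.6
45 vmax 264.8
60 vmax 263.7
75 vmax 260.8
90 vmax 256.3
```

View pics/w4.png

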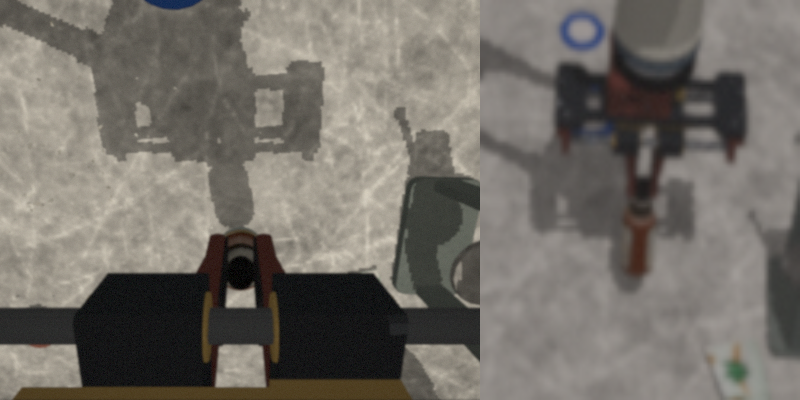

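The bulb is now seen end-on at (240,270), so the bottle hangs about 75–80° from horizontal. I'll carry it partway to the mat and take a close look at the mat.

>>> play_rows(
  rows="0.1415 0.032 -0.017 -0.01 0;0.1415 0.064 -0.034 -0.02 0;0.1415 0.096 -0.05 -0.02 0;0.1425 0.128 -0.067 -0.02 0;0.1425 0.128 -0.067 -0.02 0;0.1425 0.128 -0.067 -0.02 0",
)

```text
clock: 10.55
eef_pos: [0.5336, -0.2011, 0.1337]
ee_rot: [0.0, 0.736, 0.678, -0.0]
force: [0.1, 0.3, -1.1]
width: 0.0126
grip_force: 3.8
```

```bash
cat >> h.py <<'E'
def mat(w):
    h=cv2.cvtColor(w['image'],cv2.COLOR_RGB2HSV);m=((h[...,0]>100)&(h[...,0]<130)&(h[...,1]>120)).astype(np.uint8)
    n,l,st,c=cv2.connectedComponentsWithStats(m)
    for i in range(1,n):
        if st[i,4]>300:
            pts,_=cv2.findContours((l==i).astype(np.uint8),cv2.RETR_EXTERNAL,cv2.CHAIN_APPROX_NONE);P=np.array([onplane(w,q[0],.003)[:2] for q in max(pts,key=len)],np.float32)
            print('blue ring',st[i][:4],'circle',cv2.minEnclosingCircle(P),'ext',P.min(0),P.max(0))
def wb():
    w=cap('wrist')
    for x in ctrl.cut_out(w,'bottle')[:1]:
        v,u=np.nonzero(x['region']);print('wrist bottle',x['p'],u.min(),u.max(),v.min(),v.max())
    return w
E
python3 - <<'E'
from h import *
w=wb();mat(w);save(w,'w5.png');go([.533,-.0946,.12])
E
```

```text
wrist bottle 0.6 299 341 217 291
blue ring [260  10  98 106] circle ((0.5333136320114136, -0.0963125228881836), 0.039171382784843445) ext [ 0.49444973 -0.13533592] [ 0.5720145 -0.0572606]
at [ 0.5337 -0.2017  0.1335] yaw -4.8 t 10.65 shift [ 0.1777 -0.0159  0.0224] turn 0.0 dist 0.108
```

Mat centre is (0.5333, -0.0963), with a measured radius of 39 mm against 40 mm. I'll move over it and stop briskly so the bottle swings toward upright.

>>> play_rows(
  rows="0.142 0.075 -0.016 0.0 0;0.1425 0.175 -0.016 0.0 0;0.1428 0.175 -0.016 0.0 0;0.1428 0.175 -0.016 0.0 0;0.1428 0.175 -0.016 0.0 0",
)

```text
clock: 11.15
eef_pos: [0.5328, -0.0967, 0.1335]
ee_rot: [0.0, 0.736, 0.677, -0.0]
force: [0.1, -1.0, -1.3]
width: 0.0129
grip_force: 3.2
```

```bash
python3 - <<'E'
from h import *
w=wb();s=ctrl.observe();g=s['eef_pos']+[0,0,.0055]
for a in range(60,106,5):
    r=np.radians(a);M=rot(s['ee_rot']);h=-M[:,0];d=h*np.cos(r)-np.array([0,0,np.sin(r)]);n=-h*np.sin(r)-np.array([0,0,np.cos(r)])
    print(a,'tip',proj(w,g-.013*d)[1].round(),'far edge',proj(w,g+.089*d+.0165*n)[1].round(), 'shoulder',proj(w,g+.02*d+.0165*n)[1].round())
go([.5333,-.0963,.1],-4.6)
q=cap('side');u=proj(q,s['eef_pos']).astype(int)
b=cv2.resize(q['image'][u[1]-50:u[1]+60,u[0]-50:u[0]+50],None,fx=3.2,fy=3.636)
save({'image':np.hstack([w['image'][:,80:560],b[:400]])},'w6.png')
E
```

```text
wrist bottle 0.76 293 347 187 296
60 tip 257.0 far edge 248.0 shoulder 233.0
65 tip 259.0 far edge 237.0 shoulder 229.0
70 tip 262.0 far edge 227.0 shoulder 226.0
75 tip 264.0 far edge 217.0 shoulder 223.0
80 tip 267.0 far edge 207.0 shoulder 220.0
85 tip 269.0 far edge 196.0 shoulder 217.0
90 tip 271.0 far edge 186.0 shoulder 215.0
95 tip 274.0 far edge 176.0 shoulder 213.0
100 tip 276.0 far edge 167.0 shoulder 211.0
105 tip 278.0 far edge 157.0 shoulder 209.0
at [ 0.5326 -0.0971  0.1334] yaw -4.8 t 11.25 shift [0.0015 0.001  0.0557] turn -0.004 dist 0.033
```

View pics/w6.png

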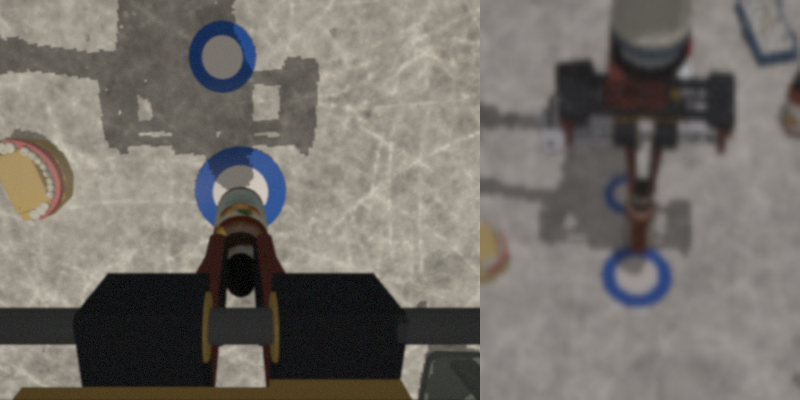

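The wrist view shows the base's far edge at row 187, which means the bottle is upright. It hangs over the mat, whose ring is centred near (240,190) in the crop. I'll lower it gently.

>>> play_rows(
  rows="0.142 0.001 0.001 0.02 0;0.142 0.001 0.001 0.04 0;0.142 0.001 0.001 0.06 0;0.142 0.001 0.001 0.07 0;0.142 0.001 0.001 0.074 0;0.142 0.001 0.001 0.077 0;0.142 0.001 0.001 0.08 0;0.142 0.001 0.001 0.08 0",
)

```text
clock: 12.1
eef_pos: [0.5334, -0.0949, 0.0858]
ee_rot: [0.0, 0.736, 0.677, 0.0]
force: [0.0, 0.3, -0.4]
width: 0.0125
grip_force: 4.3
```

```bash
python3 - <<'E'
from h import *
w=wb();s=ctrl.observe();print(s['eef_pos'],s['force']);g=s['eef_pos']+[0,0,.0055]
for a in (75,80,85,90,95):
    r=np.radians(a);M=rot(s['ee_rot']);h=-M[:,0];d=h*np.cos(r)-np.array([0,0,np.sin(r)]);n=-h*np.sin(r)-np.array([0,0,np.cos(r)])
    print(a,'far edge',proj(w,g+.089*d+.0165*n)[1].round())
E
```

```text
wrist bottle 0.84 293 347 185 296
[ 0.53345379 -0.09499633  0.08600709] [ 0.35071736 -0.38973831 -0.57681235]
75 far edge 216.0
80 far edge 206.0
85 far edge 196.0
90 far edge 186.0
95 far edge 176.0
```

>>> play_rows(
  rows="0.1422 -0.002 0 0.002 0;0.1422 -0.002 0 0.004 0;0.1422 -0.002 0 0.006 0;0.1422 -0.002 0 0.006 0",
)

```text
clock: 12.6
eef_pos: [0.5339, -0.0963, 0.0834]
ee_rot: [0.001, 0.736, 0.677, 0.001]
force: [-0.5, 0.6, 4.2]
width: 0.0127
grip_force: 4.2
```

The 4 N upward force shows the base is on the mat. I'll ease open and go straight up.

>>> play_rows(
  rows="0.145 0 0 0 0;0.15 0 0 0 0;0.17 0 0 0 0;0.25 0 0 0 0;0.4 0 0 0 0;0.45 0 0 -0.03 0;0.45 0 0 -0.1 0;0.45 0 0 -0.18 0",
)

```text
clock: 13.4
eef_pos: [0.532, -0.0959, 0.189]
ee_rot: [-0.002, 0.736, 0.677, -0.001]
force: [0.2, -0.6, -0.1]
width: 0.0396
grip_force: 0.0
```

```bash
python3 - <<'E'
from h import *
np.set_printoptions(precision=4,suppress=True)
p=cap('wrist');save(p,'w7.png');
for r in ctrl.place_of(p,'bottle')[:1]: print('bottle',r['p'],onplane(p,r['uv'],.003))
q=cap('top')
for t,z in dict(bottle=.003,knob=.112,mirror_head=0,view_stand=0,lens=.066).items():
    for r in ctrl.place_of(q,t)[:1]: print('top',t,r['p'],onplane(q,r['uv'],z))
for n in('mirror_head','view_stand'):
    for r in ctrl.cut_out(q,n)[:1]:print(n,r['uv'],r['p'])
a=cv2.resize(q['image'][145:235,220:350],(520,360));save({'image':a},'t7.png')
save({'image':np.hstack([p['image'][:360,200:440],a])},'w7.png')
go([.56,0.05,.25],-4.6)
E
```

```text
bottle 0.73 [ 0.3677 -0.0664  0.003 ]
top knob 0.68 [0.6046 0.1345 0.112 ]
top mirror_head 0.62 [0.5971 0.1288 0.    ]
top view_stand 0.77 [0.6001 0.1364 0.    ]
top lens 0.86 [0.5073 0.1162 0.066 ]
mirror_head [249.5, 162.8] 0.71
view_stand [255.1, 188.5] 0.69
at [ 0.5326 -0.096   0.1883] yaw -4.7 t 13.9 shift [ 0.2464  0.0252 -0.1028] turn -0.002 dist 0.161
```

View pics/w7.png

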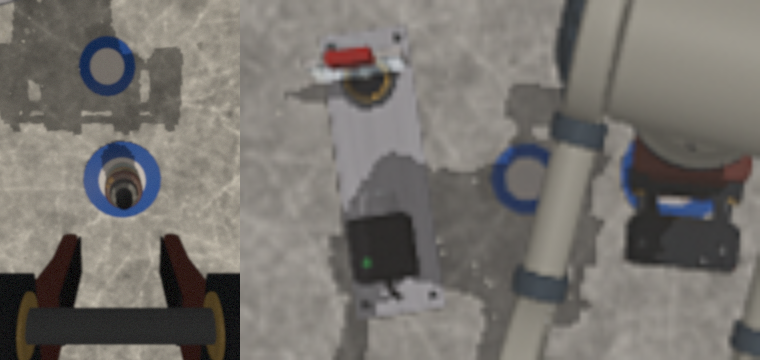

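The bottle stands in the middle of the mat, at (123,180) in the left crop. In the right crop the red knob is at (348,57) and the bench camera at (382,248). I'll go up for a closer look at the knob.

>>> play_rows(
  rows="1 0 0 -0.08 0;1 0.1 0.03 -0.14 0;1 0.18 0.05 -0.16 0;1 0.18 0.05 -0.16 0;1 0.18 0.05 -0.16 0;1 0.18 0.05 -0.16 0",
)

```text
clock: 14.5
eef_pos: [0.5718, 0.009, 0.285]
ee_rot: [-0.0, 0.735, 0.678, -0.001]
force: [-0.0, -0.5, -0.6]
width: 0.0841
grip_force: 0.0
```

```bash
python3 - <<'E'
from h import *
np.set_printoptions(precision=4,suppress=True)
p=cap('wrist');save(p,'w8.png')
for t,z in dict(bottle=.003,knob=.112,lens=.066,mirror_head=0,view_stand=0).items():
    for r in ctrl.place_of(p,t)[:1]: print(t,r['p'],r['uv'],onplane(p,r['uv'],z))
h=cv2.cvtColor(p['image'],cv2.COLOR_RGB2HSV)
m=(((h[...,0]<8)|(h[...,0]>172))&(h[...,1]>180)&(h[...,2]>110)).astype(np.uint8)
n,l,st,c=cv2.connectedComponentsWithStats(m);i=1+np.argmax(st[1:,4]);print(st[i])
v,u=np.nonzero(l==i);P=np.array([onplane(p,(a,b),.126)[:2] for a,b in zip(u,v)],np.float32);print('red top plane',cv2.minAreaRect(P))
go([.6,.13,.16],-4.6);s=ctrl.observe();print(s['eef_pos'])
E
```

```text
bottle 0.56 [298.8, 239.9] [ 0.534  -0.0926  0.003 ]
knob 0.81 [340.7, 46.7] [0.6005 0.1309 0.112 ]
lens 0.9 [249.1, 75.3] [0.5069 0.1183 0.066 ]
mirror_head 0.62 [333.3, 61.0] [0.598  0.1325 0.    ]
view_stand 0.89 [332.7, 61.8] [0.5972 0.1317 0.    ]
[332  24  16  36 330]
red top plane ((0.598406970500946, 0.13218805193901062), (0.008507372811436653, 0.028934350237250328), 10.933778762817383)
at [0.5717 0.008  0.2856] yaw -4.8 t 14.8 shift [0.2065 0.0301 0.2093] turn -0.004 dist 0.177
[0.5717 0.008  0.2856]
```

View pics/w8.png

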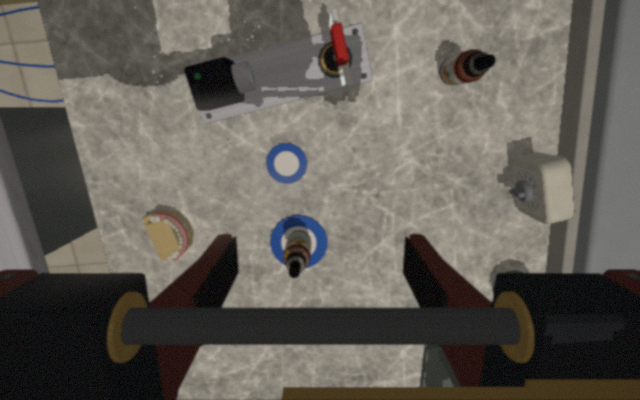

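The bottle stands at (298,240) on the larger mat. The knob is at (340,45) and the camera at (215,82). The mirror axis is about (0.5985, 0.132), the stand is turned about 10°, and the bottle lies at 254° from the axis. That means the mirror must turn about 32°.

>>> play_rows(
  rows="0.6 0.208 0.027 0.1 -0.247;0.6 0.208 0.027 0.18 -0.247;0.6 0.208 0.027 0.2 -0.247;0.6 0.208 0.027 0.2 -0.247;0.6 0.208 0.027 0.2 -0.247;0.6 0.208 0.027 0.2 -0.247",
)

```text
clock: 15.4
eef_pos: [0.5983, 0.1313, 0.1664]
ee_rot: [0.0, 0.642, 0.767, -0.0]
force: [1.0, 0.9, 0.3]
width: 0.0528
grip_force: 0.0
```

```bash
python3 - <<'E'
from h import *
np.set_printoptions(precision=4,suppress=True)
p=cap('wrist')
for r in ctrl.place_of(p,'knob')[:1]: print('knob',r['p'],r['uv'],onplane(p,r['uv'],.112))
h=cv2.cvtColor(p['image'],cv2.COLOR_RGB2HSV)
m=(((h[...,0]<8)|(h[...,0]>172))&(h[...,1]>180)&(h[...,2]>130)).astype(np.uint8)
n,l,st,c=cv2.connectedComponentsWithStats(m);i=1+np.argmax(st[1:,4]);print(st[i],'knob expected px',proj(p,[.5985,.132,.126]))
v,u=np.nonzero(l==i);P=np.array([onplane(p,(a,b),.126)[:2] for a,b in zip(u,v)],np.float32);print(cv2.minAreaRect(P))
save(p,'w9.png')
go([.5985,.132,.102],10)
E
```

```text
knob 0.78 [321.4, 218.7] [0.5991 0.1324 0.112 ]
[314 206  14  41 483] knob expected px [320.3563 226.163 ]
((0.5985448360443115, 0.13190095126628876), (0.007902134209871292, 0.0264373030513525), 8.062149047851562)
at [0.5992 0.1309 0.1687] yaw 10.0 t 15.5 shift [ 0.0021 -0.0013  0.1111] turn 0.0 dist 0.067
```

View pics/w9.png

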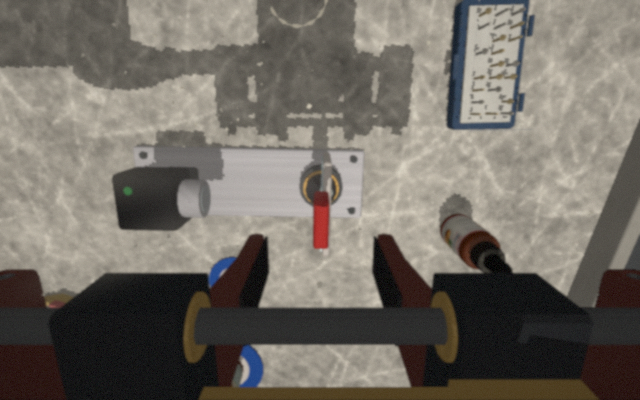

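The knob at (321,225) is centred between the fingers. The plate's edges put the stand at about 8.5°, so the final tool yaw should be about 41.35°. I'll descend and grip.

>>> play_rows(
  rows="0.6 0.001 -0.001 0.05 0.025;0.6 0.001 -0.001 0.09 0.025;0.6 0.001 -0.001 0.108 0.025;0.6 0.001 -0.001 0.108 0.025;0 0.001 -0.001 0.108 0.025;0 0.001 -0.001 0.108 0.025;0 0.001 -0.001 0.108 0.025;0 0.001 -0.001 0.108 0.025",
)

```text
clock: 16.3
eef_pos: [0.5981, 0.1326, 0.1022]
ee_rot: [0.0, 0.652, 0.758, 0.001]
force: [-0.1, 0.0, 0.2]
width: 0.0245
grip_force: 0.0
```

```bash
python3 -c "
from h import *
go([.5985,.132,.102],41.35)"
```

```text
at [0.5981 0.1326 0.1022] yaw 8.6 t 16.3 shift [-0.0011  0.0005  0.0003] turn -0.546 dist 0.001
```

>>> play_rows(
  rows="0 0 0 0 0;0 0 0 0 0;0 0 0 0 0",
)

```text
clock: 16.6
eef_pos: [0.5983, 0.1326, 0.1014]
ee_rot: [0.0, 0.652, 0.758, 0.001]
force: [3.0, 0.7, -0.3]
width: 0.0098
grip_force: 30.0
```

>>> play_rows(
  rows="0 0 0 0 -0.08;0 0 0 0 -0.16;0 0 0 0 -0.24;0 0 0 0 -0.32;0 0 0 0 -0.4;0 0 0 0 -0.48;0 0 0 0 -0.546;0 0 0 0 -0.546",
)

```text
clock: 17.4
eef_pos: [0.5982, 0.1326, 0.1014]
ee_rot: [0.001, 0.412, 0.911, 0.0]
force: [3.4, 0.2, -0.3]
width: 0.0099
grip_force: 30.0
```

>>> play_rows(
  rows="0 0 0 0 0;0 0 0 0 0;0 0 0 0 0",
)

```text
clock: 17.7
eef_pos: [0.5982, 0.1326, 0.1014]
ee_rot: [0.001, 0.412, 0.911, 0.0]
force: [4.4, 0.9, 0.2]
width: 0.01
grip_force: 30.0
```

```bash
python3 - <<'E'
from h import *
np.set_printoptions(precision=4,suppress=True)
go([.5985,.132,.102],41.35);s=ctrl.observe();print(s['force'],s['ft_torque'],s['grip_force'],s['width'])
p=cap('wrist');q=cap('side');t=cap('top')
for n,c in(('w',p),('s',q),('t',t)):
  for r in ctrl.cut_out(c,'bottle')[:3]:
    v,u=np.nonzero(r['region']);print(n,r['p'],u.min(),u.max(),v.min(),v.max())
  X=[.5335,-.0963];print(n,'expect base/tip',proj(c,X+[.003]),proj(c,X+[.105]))
a=cv2.resize(t['image'][140:240,220:350],(520,400));b=cv2.resize(q['image'][130:230,280:400],(480,400))
save({'image':np.vstack([np.hstack([cv2.resize(a,(390,300)),cv2.resize(b,(360,300))]),cv2.resize(p['image'],(750,300))[:300]])},'f.png')
E
```

```text
at [0.5982 0.1326 0.1014] yaw 41.3 t 17.7 shift [-0.0012 -0.0003 -0.001 ] turn -0.001 dist 0.001
[4.4021 0.8788 0.212 ] [ 0.1238 -0.7284 -0.0964] 30.001602172851562 0.010022814499187344
w 0.91 58 113 345 399
w expect base/tip [ 93.2871 343.8075] [-14.6973 457.1217]
s 0.44 337 346 198 219
s expect base/tip [342.279  215.8101] [343.5491 196.8661]
t 0.49 322 333 181 193
t 0.48 164 188 212 232
t expect base/tip [327.9881 187.6972] [329.3506 183.8939]
```

View pics/f.png

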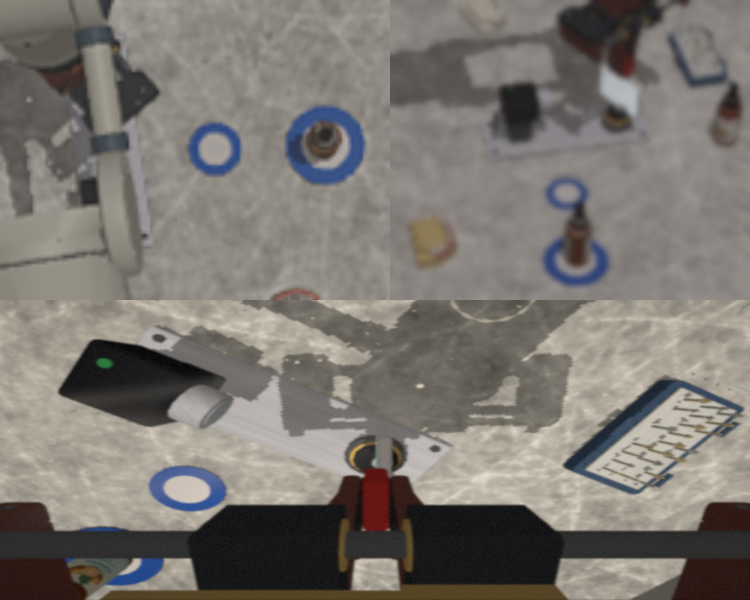

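The final view shows the bottle upright on the larger mat at (324,142) in the top crop. The mirror is held at a yaw of 41.3° and faces between the camera and the bottle. The casts are where they were, so I'm handing in.

```bash
python3 -c "
from station import ctrl
print(ctrl.hand_in())"
```

```text
the job is handed in; nothing more can be done
None
```

I stood the bottle upright on the middle of the larger blue mat and let go, then turned the mirror about 33° and handed in at about 18 s with the gripper still holding it there. The angle comes from measured positions, because I had no view from the bench camera. The casts and felt wheel were never touched, though I checked only the casts in the last picture.

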